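# Take the feed roller out of the strip reader and lay it on the drying ramp

## Robot

A 6-joint arm with a two-finger parallel gripper is mounted at the origin on the work surface. World frame = base frame: x ahead of the robot, y to its left, z up, the work surface at z = 0. Lengths are in m, angles in degrees, forces in N, time in s.
With the tool pointing down it reaches from about 0.275 to 0.775 m from the base axis. Payload 14.6 kg.
Tool frame: the origin (TCP) lies between the finger pads; the fingertips stand 8 mm ahead of it and the grasp point (between the pads) lies 11 mm behind it; z points along the fingers, y is the line along which they close (so a half turn about z gives the same grasp; the last joint's range is limited). The gripper opens to 85 mm and grips with 20 to 120 N. Pads are 22 mm wide; open, the fingers measure 114 mm over their backs; the gripper's body (76 mm by 85 mm) begins 54 mm behind the grasp point. The pads swing forward as they close: fully open they stand 13 mm farther back than shut.
Start: joints at [-83.325, 15.075, -2.767, 72.158, 0, 81.102], TCP at [0.141, -0.506, 0.239] pointing down, gripper open.
Joint ranges: [-151.79, 151.79], [-50.71, 97.33], [-67.44, 78.34], [-121.81, 120.89], [-77.56, 73.72], [-180, 180]. Speed limits (degrees/s): [108.29, 108.29, 147.25, 159.86, 180, 180].

## Interface

Orientations are given as a 3x3 rotation matrix whose columns are the frame's x, y, z axes.
In Python, from station import ctrl gives the robot as it stands.
- The arm moves only by the tool play_rows, never from a script. Its argument "plan" is text: rows parted by semicolons, each of 5 numbers parted by spaces: the shift along the tool's x, y, z in units of 80 cm (1.0 is 80 cm), then the turn about the tool's z in units of 180 degrees (1.0 is 180 degrees), then the opening, from -1 (shut) to 1 (fully open). In form: dx dy dz roll jaw; .... A call has 1 to 8 rows; each row is the pose to reach, as a shift and turn from the pose commanded when the call began, along the tool's axes at that moment, turning the shorter way round; what a row does not reach only later rows make up. A row lasts 1/12 s, in which the tool goes at most 41.7 mm and 7.16 degrees, less where a joint would pass 70% of its speed; a pose out of reach is approached as far as the arm can. A call with a number of a shift or a turn outside -1 to 1 is refused whole. A call with a gripper value outside its range is refused whole. The fingers move at their own pace and stop on an object; "squeeze" is the grip in N (left out, the last holds). Time passes only in rows, so rows that repeat a pose let the fingers close. It gives the time, the measured TCP pose, the force, the opening and the grip force at its end, in the units of the state.
- ctrl.observe(): the state, without advancing time (a new reading comes with each control period).
- ctrl.capture(name): name is "scene" or "top" or "wrist"; returns (picture, depth): 420x560x3 uint8, red, green, blue; 420x560 float32, m along the optical axis (not along the pixel's ray), 0 where there is no reading.
- ctrl.camera_model(name): a dict with "camera_matrix" (3x3 intrinsics, pixels), "distortion" ([k1, k2, p1, p2, k3] as OpenCV has them; the pictures are not rectified), "cam_to_world" (4x4, takes a point from camera to world coordinates). Camera axes: x right, y up, looking along -z (the intrinsics and any distortion apply to the point x, -y, -z); pixel columns grow to the right and rows downward; lengths in m; the calibration is good to about 2 mm. A picture is of the moment at which its call begins: read the wrist's pose just before it. camera_model takes no time and is no camera call; for the wrist camera it gives the pose at the moment of the call.
- ctrl.finish_job(): hands the job in; it is judged then, once.
The state is a dict: "time": time; "joint_positions": joint angles; "joint_velocities": joint speeds; "joint_torque": joint torques, N m; "position": TCP position; "tcp_rot": TCP orientation; "force": force on the tool from outside, world axes, zero at the start; "wrist_torque": the same for the moment, N m; "width": opening from 0.0 (shut) to 1.0 (fully open); "gripper_force": force on a finger pad.
Only numpy, scipy, OpenCV 4.12 (cv2) and the standard library are available. Lean on these libraries where they do the work, as an engineer would, in place of code of your own. Each camera call takes 0.05 s, during which the arm holds its last target. There are 200 camera calls.

## Task

Flip the red cam lever on the strip reader open and leave it open, then lower the blue feed roller down out of its slots and carry it to the sloped ramp. Lay it across the slope, resting against both yellow cleats and centred on them so it cannot roll off. Do not drop it or put it down on the bench, and leave the other things where they are.

Things in the scene. Friction and masses are not known exactly. Their poses are not given: they have to be found in the camera images.
- reader: Strip reader, fixed: black box (165 x 240 mm, top at 140 mm, front at x = +85 mm) and two steel cheek plates reaching forward from it to x = -50 mm: 10 mm thick, inner faces at y = +-56 mm, tops at z = 158 mm; between and below them only the roller. Origin on the table, straight below the seated roller's centre; x points from the roller to the box, y to the reader's left, z up.
- seat (a point): Centre of the seated roller, 135 mm above the reader's origin, axes as the reader's. In each cheek the axle lies in an L-shaped slot, on a ledge leaning 10 degrees back (its front edge, at x = -14 mm, is 2 mm higher), with 6 mm room to rise. Way out: up about 3 mm, forward (-x) 26 mm, down 45 mm, then forward and away below the horns.
- slot_mouth (a point): Midway between the two slots' open lower ends, at x = -26, y = 0, z = 105 mm in the reader's frame. The slots' downward legs span x = -38 to -14 mm. A horn in front of each (x = -50 to -38 mm) reaches down to z = 113 mm, the ledge part behind to z = 105 mm.
- cam_lever (a joint): Red cam lever outside the reader's left (+y) cheek, turning about the reader's y. 0 = closed: a hook stands in front of the axle end and the handle leans 40 degrees forward (-x) from upright. 1.4 rad = fully open, at its stop: handle leans 40 degrees back (+x). Above 1.1 counts as open. Starts at 0 to 0.12, stays where left; about 2 N on the handle moves it.
- lever_tip (a point): Outer end of the lever's handle, 87 mm from the pivot, 24 mm wide along the reader's y, 10 mm thick. The wide paddle is the last 34 mm; with the lever upright its end is 222 mm above the table.
- lever_pivot (a point): The lever's pivot: at x = 28, y = 74, z = 135 mm in the reader's frame.
- roller: Feed roller, about 250 g: blue barrel 36 mm in diameter, 100 mm long, on a steel axle 10 mm in diameter, 164 mm long. Origin at its centre; its own y axis runs along the axle (it may be turned any way about that axis).
- ramp: Grey sloped board on an aluminium stand, fixed: 176 x 220 mm, rising at 12 degrees towards its +x; y runs level across the slope, z up. Origin on the table. The surface is 45 mm above the table at x = -17 mm, the uphill foot of the cleats; it continues 29 mm downhill and 147 mm uphill of that line. Cleats: see ramp_rest.
- ramp_rest (a point): Roller's centre when its barrel rests on the slope (18 mm off it) against both cleats, centred. Axes as the ramp's (level). The two yellow cleats, 14 mm high, 12 mm thick, 40 mm long, stand downhill of it at y = 29 to 69 and -69 to -29 mm; a fingertip fits the 58 mm gap between.
- jar: Small jar, 44 mm wide, 55 mm high, standing on the reader's box. Origin under its centre. Leave alone.
- brush: Brush, 160 mm long, lying in front of the reader. Origin under its middle. Leave alone.
- screwdriver: Screwdriver, 170 mm long, lying in front of the ramp. Origin under its middle. Leave alone.
- bottle: Bottle, 60 mm wide, 160 mm high. Origin under its centre. Leave alone.
- cup: White cup, 70 mm wide, 80 mm high. Origin under its centre. Leave alone.
- can: Can, 66 mm wide, 100 mm high. Origin under its centre. Leave alone.
- swab_pack: Cardboard box, 100 x 60 x 40 mm high. Origin under its centre. Leave alone.
Not all that is in view belongs to the job. Of the things that look like the roller, the larger one is meant.

How it is judged:
By the outcome, as a careful person would: the job done as asked, in the order asked, and still so for the second after the job is handed in, with the robot touching nothing.
It also fails if it takes over 58 s, if anything falls off the work surface, if the arm or the gripper's body presses on something with over 40 N, if the wrist force passes 120 N, or if a joint passes its speed limit or range.

## Working session

There is one attempt and no reset: what is moved stays moved. The work goes in short steps, Python scripts to look and compute and a tool call to move; the robot and the scene stay as the last step left them, time stands still between calls to the robot, and variables do not carry over. Pictures are saved under pics/ and viewed, at most 11 in all, crops included, and the job is handed in when it is done.

Besides the shell and the picture viewer there is one more tool, called after "Call:" in YAML: its name, and indented under it one key for each argument. play_rows: Moves the arm, as the interface text tells. Shifts and turns lie within -1 to 1; 1 stands for 80 cm of shift or 180 degrees of turn. Its arguments: {"type":"object","properties":{"plan":{"type":"string"},"squeeze":{"type":"number"}},"required":["plan"]}

```bash
mkdir -p pics; ls; cat > h.py <<'E'
import numpy as np, cv2
from station import ctrl
def cap(n,save=None):
    s=ctrl.observe(); m=ctrl.camera_model(n); im,d=ctrl.capture(n)
    np.savez('%s.npz'%(save or n),im=im,d=d,K=np.array(m['camera_matrix']),D=np.array(m['distortion']),T=np.array(m['cam_to_world']))
    if save: cv2.imwrite('pics/%s.png'%save,im[:,:,::-1])
    return load(save or n)
def load(n): return dict(np.load('%s.npz'%n))
def rays(c,uv):
    u=cv2.undistortPoints(np.array(uv,float).reshape(-1,1,2),c['K'],c['D'])[:,0]
    v=np.c_[u[:,0],-u[:,1],-np.ones(len(u))]
    return c['T'][:3,3],v@c['T'][:3,:3].T
def onz(c,uv,z):
    o,r=rays(c,uv); return o+r*((z-o[2])/r[:,2])[:,None]
def pts(c,uv):
    uv=np.array(uv).reshape(-1,2); o,r=rays(c,uv); d=c['d'][uv[:,1].astype(int),uv[:,0].astype(int)]
    return o+r*d[:,None]
E
python3 - <<'E'
from h import *
a=cap('scene','scene'); b=cap('top','top')
np.set_printoptions(precision=4,suppress=True)
for c in (a,b): print(c['K'],c['D'],c['T'])
E
```

```text
pics
[[440.9439   0.     281.0026]
 [  0.     440.9439 209.2783]
 [  0.       0.       1.    ]] [0.0106 0.     0.     0.     0.    ] [[ 0.6174 -0.6888  0.3799  1.0741]
 [ 0.7865  0.5344 -0.3095 -0.431 ]
 [ 0.0102  0.4899  0.8717  1.3261]
 [ 0.      0.      0.      1.    ]]
[[508.451    0.     282.1475]
 [  0.     508.451  204.9259]
 [  0.       0.       1.    ]] [-0.1784  0.      0.      0.      0.    ] [[-0.0297  0.9806 -0.1938  0.2359]
 [-0.9995 -0.0314 -0.0054  0.005 ]
 [-0.0113  0.1935  0.981   1.7721]
 [ 0.      0.      0.      1.    ]]
```

View pics/scene.png

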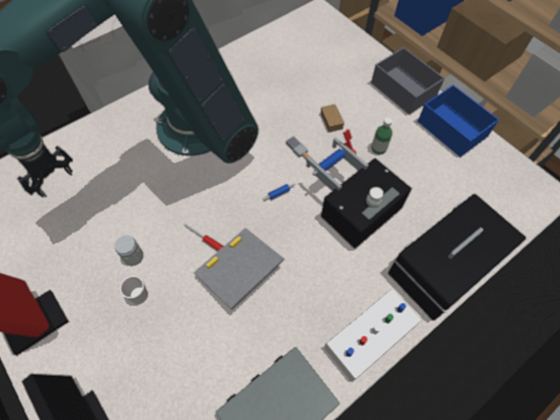

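View pics/top.png

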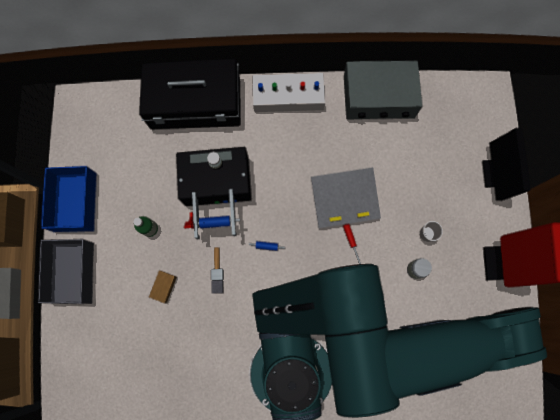

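The blue candidates in the top view are the seated roller between the cheeks at (215,222) and a smaller blue roller lying on the bench at (267,245). In the scene view they are at (332,159) and (278,191). The larger, seated one fits the description. The red lever is at (190,222), and the ramp with its yellow cleats is at (345,198), cleats at (336,218) and (363,214). I'll confirm with a crop and measure.

```bash
cat > m.py <<'E'
from h import *
np.set_printoptions(precision=4,suppress=True)
R={'blue':((100,110,50),(130,255,255)),'yel':((20,120,100),(35,255,255)),'red':((0,150,80),(8,255,255))}
def comps(c,col,mn=25):
    hsv=cv2.cvtColor(c['im'],cv2.COLOR_RGB2HSV); m=cv2.inRange(hsv,*R[col])
    if col=='red': m|=cv2.inRange(hsv,(172,150,80),(180,255,255))
    n,l,s,ce=cv2.connectedComponentsWithStats(m)
    out=[]
    for i in range(1,n):
        if s[i,4]>=mn:
            r=cv2.minAreaRect(np.argwhere(l==i)[:,::-1].astype(np.float32)); out.append((ce[i],s[i,4],r,l==i))
    return out
E
python3 - <<'E'
from m import *
for n in('scene','top'):
    c=load(n)
    for k in R:
        for ce,a,r,m in comps(c,k):
            v=np.argwhere(m)[:,::-1]; p=pts(c,v); z=np.median(p,0)
            if 0.1<z[0]<.9 and abs(z[1])<.5: print(n,k,ce,a,np.array(r[1]),'%.1f'%r[2],z, 'zmax',np.percentile(p[:,2],95))
a=load('scene')['im'];b=load('top')['im']
x=cv2.resize(a[120:250,255:420],None,fx=2.4,fy=2.4,interpolation=2); y=cv2.resize(b[140:260,160:290],None,fx=2.9,fy=2.9,interpolation=2)
h=max(x.shape[0],y.shape[0]); f=lambda i:np.pad(i,((0,h-i.shape[0]),(0,0),(0,0)))
cv2.imwrite('pics/crop1.png',np.hstack([f(x),f(y)])[:,:,::-1])
E
```

```text
scene blue [332.1983 159.1772] 237 [ 9.2 27.6] 53.1 [0.5164 0.2346 0.1493] zmax 0.15499080015260328
scene blue [278.7852 191.2815] 135 [ 6.261  21.4663] 63.4 [0.4458 0.0684 0.0244] zmax 0.030267477839352887
scene yel [235.2069 241.7586] 58 [ 4.2426 12.0208] 45.0 [ 0.5251 -0.167   0.056 ] zmax 0.059735426844658136
scene yel [212.0323 261.9194] 62 [ 4.2426 12.7279] 45.0 [ 0.5373 -0.2633  0.056 ] zmax 0.06095202013246204
scene red [347.7612 138.4776] 67 [22.0946  5.9262] 75.1 [0.5002 0.3095 0.1901] zmax 0.20619970283544414
scene red [211.9204 242.4425] 113 [19.4145  5.8244] 33.7 [ 0.4664 -0.2223  0.023 ] zmax 0.027826753577075845
top blue [213.9088 221.5831] 307 [10.0458 30.4937] 85.9 [0.5079 0.237  0.1501] zmax 0.1570905289865702
top blue [266.5592 245.5987] 152 [21.5923  6.9653] 5.7 [0.4395 0.0716 0.0235] zmax 0.03209249622734288
top yel [362.7447 214.0213] 47 [ 4. 11.] 90.0 [ 0.5343 -0.2625  0.055 ] zmax 0.06369218942732215
top yel [335.3111 218.3778] 45 [ 3.9456 11.1791] 80.5 [ 0.5232 -0.1669  0.0548] zmax 0.06137044755246208
top red [188.6557 221.4918] 61 [ 6.0796 16.0815] 11.3 [0.4995 0.3122 0.1942] zmax 0.21107948601066173
top red [349.3566 234.972 ] 143 [23.4082  6.3202] 69.4 [ 0.468  -0.2159  0.0229] zmax 0.03014514021786181
```

View pics/crop1.png

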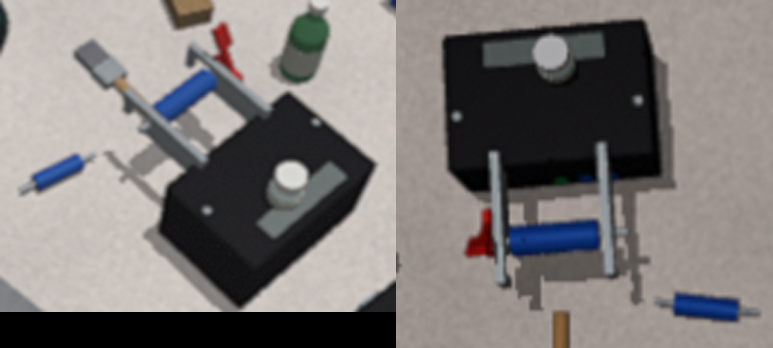

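The crop confirms it: the seated roller (blue barrel between the cheeks, right-hand panel about (553,238)) is the larger one. The lever leans to the front on the left cheek, and the small one at (705,307) is the decoy. Next are the poses.

```bash
python3 - <<'E'
from m import *
S,T=load('scene'),load('top')
def tri(uv1,uv2):
    o1,r1=rays(S,uv1);o2,r2=rays(T,uv2);r1=r1[0];r2=r2[0]
    A=np.c_[r1,-r2];t=np.linalg.lstsq(A,o2-o1,rcond=None)[0];p,q=o1+t[0]*r1,o2+t[1]*r2
    return (p+q)/2,np.linalg.norm(p-q)
for k,i,j in(('blue',332,214),('yel',235,335),('yel',212,363)):
    a=[x for x in comps(S,k) if abs(x[0][0]-i)<3][0];b=[x for x in comps(T,k) if abs(x[0][0]-j)<3][0]
    print(k,tri(a[0],b[0]))
# point clouds
for n,c in(('scene',S),('top',T)):
    vv,uu=np.mgrid[0:420,0:560];uv=np.c_[uu.ravel(),vv.ravel()];P=pts(c,uv);im=c['im'].reshape(-1,3).astype(int)
    near=(abs(P[:,0]-.62)<.13)&(abs(P[:,1]-.24)<.16)
    box=near&(abs(P[:,2]-.14)<.006)&(im.max(1)<60)
    r=cv2.minAreaRect(P[box][:,:2].astype(np.float32)*1000);print(n,'box',r,np.median(P[box][:,2]))
    ch=near_=(abs(P[:,0]-.53)<.09)&(abs(P[:,1]-.24)<.09)&(abs(P[:,2]-.158)<.006)&(im.min(1)>90)&(im.max(1)-im.min(1)<40)
    Q=P[ch]; 
    lab=Q[:,1]>.24
    for s in(lab,~lab):
        q=Q[s]; f=np.polyfit(q[:,0],q[:,1],1); print('cheek',len(q),q.mean(0),'yaw',np.degrees(np.arctan(f[0])),q[:,0].min(),q[:,0].max())
    gr=(abs(P[:,0]-.58)<.12)&(abs(P[:,1]+.2)<.14)&(P[:,2]>.035)&(P[:,2]<.12)
    q=P[gr];A=np.c_[q[:,:2],np.ones(len(q))]
    w=np.ones(len(q),bool)
    for _ in range(5): x=np.linalg.lstsq(A[w],q[w,2],rcond=None)[0]; w=abs(A@x-q[:,2])<.004
    print('ramp',x,'slope',np.degrees(np.arctan(np.hypot(*x[:2]))),'yaw',np.degrees(np.arctan2(x[1],x[0])),cv2.minAreaRect(q[w][:,:2].astype(np.float32)*1000),w.mean())
s=ctrl.observe();print(s['tcp_rot'],s['position'])
m=ctrl.camera_model('wrist');print(np.array(m['cam_to_world']),np.array(m['camera_matrix']))
E
```

```text
blue (array([0.5109, 0.2396, 0.1396]), np.float64(0.002798184315256231))
yel (array([ 0.5228, -0.1668,  0.0519]), np.float64(7.46289371726196e-05))
yel (array([ 0.5349, -0.2627,  0.0512]), np.float64(0.0006940656525284059))
scene box ((675.9563598632812, 243.10885620117188), (155.67529296875, 236.77279663085938), 2.08229923248291) 0.13930908547853516
cheek 143 [0.5344 0.299  0.1567] yaw 2.9177346528841506 0.45905526096946514 0.6051580749937504
cheek 146 [0.5399 0.1769 0.1571] yaw 3.379062892070054 0.46435187347177287 0.6147229044866882
ramp [ 0.2084  0.0243 -0.0619] slope 11.850457091609714 yaw 6.652001144941095 ((596.3399658203125, -206.47396850585938), (181.91481018066406, 222.85476684570312), 7.025700092315674) 0.8572199730094467
top box ((626.5303344726562, 241.80087280273438), (257.68310546875, 238.64166259765625), 3.618183135986328) 0.13949005688823646
cheek 123 [0.5334 0.2997 0.1577] yaw 3.2920299372691026 0.45807996449499483 0.6069141551284045
cheek 123 [0.5368 0.1771 0.1579] yaw 2.9820107696638343 0.4648274128635127 0.6127450476732468
ramp [ 0.2065  0.0263 -0.0609] slope 11.75879411483798 yaw 7.270220985993504 ((596.6824951171875, -206.04037475585938), (176.8317108154297, 219.23162841796875), 7.27683687210083) 0.6260239445494644
[[ 0.9633  0.2685 -0.0001]
 [ 0.2685 -0.9633  0.0009]
 [ 0.0001 -0.0009 -1.    ]] [ 0.1409 -0.5055  0.2389]
[[ 0.2672  0.9211  0.2833  0.2145]
 [-0.9636  0.2557  0.0776 -0.4844]
 [-0.0009 -0.2937  0.9559  0.3724]
 [ 0.      0.      0.      1.    ]] [[373.4924   0.     279.3348]
 [  0.     373.4924 211.9624]
 [  0.       0.       1.    ]]
```

Call:
play_rows:
  plan: "0.282 -0.107 -0.025 -0.226 1;0.282 -0.107 -0.025 -0.226 1;0.282 -0.107 -0.025 -0.226 1;0.282 -0.107 -0.025 -0.226 1;0.282 -0.107 -0.025 -0.226 1;0.282 -0.107 -0.025 -0.226 1;0.282 -0.107 -0.025 -0.226 1;0.282 -0.107 -0.025 -0.226 1"

```text
time: 0.77
position: [0.3363, -0.3616, 0.2592]
tcp_rot: [[0.553, 0.833, -0.0], [0.833, -0.553, 0.0], [0.0, -0.0, -1.0]]
force: [0.2, -0.8, 0.2]
width: 0.994
gripper_force: 0.0
```

```bash
cat >> h.py <<'E'
def to(p,ydir,jaw=None):
    """shift (units) and roll to bring TCP to world p with tool y along yaw ydir deg"""
    s=ctrl.observe();R=np.array(s['tcp_rot']);d=R.T@(np.array(p)-s['position'])
    cur=np.degrees(np.arctan2(R[1,1],R[0,1]));t=(ydir-cur+180)%360-180
    print('pos',np.round(s['position'],4),'yyaw %.2f'%cur,'t %.2f'%s['time'],'q',np.round(s['joint_positions'],0),'F',np.round(s['force'],1))
    print('units',np.round(d/.8,4),'roll %.4f'%(-t/180),'rows %.1f %.1f'%(np.linalg.norm(d)/.0417,abs(t)/7.16))
E
python3 -c "
from h import *
to([.53,-.22,.28],7.1)"
```

```text
pos [ 0.3363 -0.3616  0.2592] yyaw -33.58 t 0.77 q [-57.  12.  -4.  74.  -0.  67.] F [ 0.2 -0.8  0.2]
units [ 0.2814  0.1038 -0.026 ] roll -0.2260 rows 5.8 5.7
```

Call:
play_rows:
  plan: "0.281 0.104 -0.026 -0.226 1;0.281 0.104 -0.026 -0.226 1;0.281 0.104 -0.026 -0.226 1;0.281 0.104 -0.026 -0.226 1;0.281 0.104 -0.026 -0.226 1;0.281 0.104 -0.026 -0.226 1;0.281 0.104 -0.026 -0.226 1;0.281 0.104 -0.026 -0.226 1"

```text
time: 1.43
position: [0.5298, -0.2221, 0.2794]
tcp_rot: [[-0.121, 0.993, -0.001], [0.993, 0.121, 0.0], [0.0, -0.001, -1.0]]
force: [-0.0, -1.8, -0.8]
width: 1.001
gripper_force: 0.0
```

```bash
python3 -c "
from m import *
c=cap('wrist','w1')
for ce,a,r,m in comps(c,'yel',80):
    print(ce,a,r, onz(c,cv2.boxPoints(r),.058)[:,:2])
to([.49,.24,.30],3.1)
"
```

```text
[278.6433 117.4857] 628 ((279.0, 117.5), (43.0, 14.0), 90.0) [[ 0.5152 -0.1465]
 [ 0.5278 -0.145 ]
 [ 0.5326 -0.1831]
 [ 0.5196 -0.1846]]
[278.489 218.   ] 454 ((278.5, 218.0), (38.0, 11.0), 90.0) [[ 0.5272 -0.2424]
 [ 0.5379 -0.2411]
 [ 0.5428 -0.2807]
 [ 0.5317 -0.282 ]]
pos [ 0.529  -0.2227  0.2795] yyaw 6.83 t 1.48 q [-31.  20.  10.  81.  -0.  52.] F [-0.5 -0.   0.1]
units [ 0.5801  0.0204 -0.0254] roll 0.0207 rows 11.1 0.5
```

View pics/w1.png

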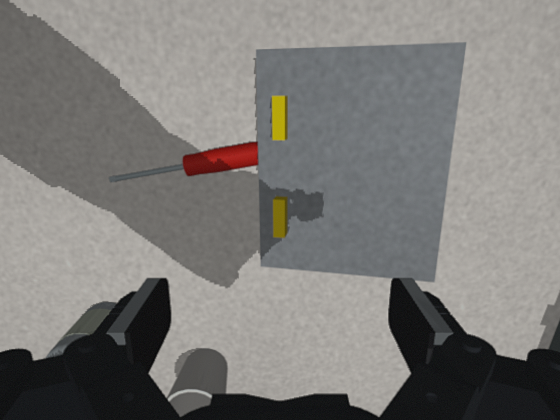

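The wrist view shows the cleats at (279,117) and (279,218), with the screwdriver tucked at the low edge around (220,160). It stays clear of the cleat gap. On to the reader.

Call:
play_rows:
  plan: "0.29 0.01 -0.013 0.01 1;0.29 0.01 -0.013 0.01 1;0.29 0.01 -0.013 0.01 1;0.29 0.01 -0.013 0.01 1;0.29 0.01 -0.013 0.01 1;0.29 0.01 -0.013 0.01 1;0.29 0.01 -0.013 0.01 1"

```text
time: 2.07
position: [0.5079, 0.0114, 0.291]
tcp_rot: [[-0.089, 0.996, 0.0], [0.996, 0.089, 0.001], [0.001, 0.0, -1.0]]
force: [0.5, -0.4, -0.2]
width: 0.998
gripper_force: 0.0
```

Call:
play_rows:
  plan: "0.29 0.01 -0.013 0.01 1;0.29 0.01 -0.013 0.01 1;0.29 0.01 -0.013 0.01 1;0.29 0.01 -0.013 0.01 1;0.29 0.01 -0.013 0.01 1;0.29 0.01 -0.013 0.01 1;0.29 0.01 -0.013 0.01 1"

```text
time: 2.65
position: [0.4965, 0.2428, 0.3006]
tcp_rot: [[-0.058, 0.998, -0.0], [0.998, 0.058, 0.0], [0.0, -0.0, -1.0]]
force: [0.2, -0.2, 0.1]
width: 1.0
gripper_force: 0.0
```

```bash
python3 -c "
from m import *
c=cap('wrist','w2')
for k in('blue','red'):
  for ce,a,r,m in comps(c,k,80):
    p=pts(c,np.argwhere(m)[:,::-1]);print(k,ce,a,r,np.median(p,0),p.max(0))
to([.49,.24,.30],3.1)
"
```

```text
blue [295.422  199.9371] 5073 ((296.5, 201.0), (124.0, 43.0), 90.0) [0.5104 0.2425 0.1493] [0.5339 0.3188 0.4341]
blue [368.8 206.5] 150 ((369.0, 206.5), (17.0, 8.0), 90.0) [0.5941 0.2141 0.0553] [0.5988 0.3188 0.4341]
blue [366.8392 233.0909] 143 ((367.0, 233.0), (16.0, 8.0), 90.0) [0.5957 0.1842 0.0556] [0.6008 0.1921 0.0588]
blue [226.5248 299.6826] 1090 ((227.7335968017578, 297.5543212890625), (20.613584518432617, 62.629249572753906), 9.727579116821289) [0.4419 0.0757 0.0248] [0.4934 0.3188 0.4341]
red [292.721 105.503] 2165 ((304.5, 104.0), (40.0, 87.0), 90.0) [0.499  0.3137 0.1938] [0.5458 0.3261 0.4341]
pos [0.4967 0.241  0.3005] yyaw 3.32 t 2.70 q [ 17.  17.  10.  83.  -0. 104.] F [-0.1 -0.4 -0.4]
units [-0.0008 -0.0084  0.0007] roll 0.0012 rows 0.2 0.0
```

View pics/w2.png

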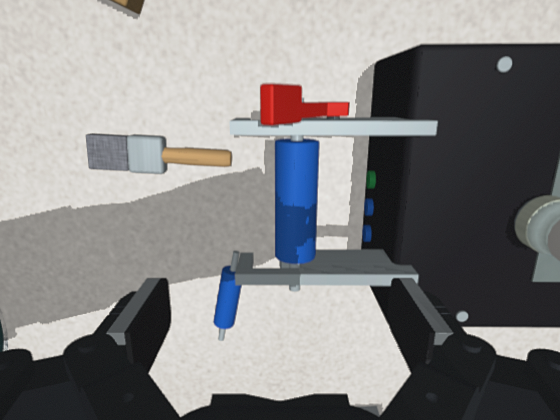

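The wrist view shows the seated barrel at cols 275–318, rows 140–263. The cheek plates are at rows about 127 and 275, and the lever paddle at (281,104) is leaning forward. The decoy is at (227,298).

```bash
python3 - <<'E'
from m import *
c=load('w2')
b=[x for x in comps(c,'blue',2000)][0][3]
pr=[]
for lo,hi in((150,190),(210,255)):
    e=[]
    for v in range(lo,hi):
        x=np.where(b[v])[0]; e.append((x.min()-.5,x.max()+.5,v))
    e=np.mean(e,0); l,r=[(e[0],e[2])],[(e[1],e[2])]
    o,a=rays(c,l);_,d=rays(c,r);a=a[0]/np.linalg.norm(a);d=d[0]/np.linalg.norm(d)
    # bisector; project to plane normal to axle
    ax=np.array([-.055,.9985,0]);f=lambda w:(w-ax*(w@ax))
    ap,dp=f(a),f(d);ap/=np.linalg.norm(ap);dp/=np.linalg.norm(dp);half=np.arccos(ap@dp)/2;bis=(ap+dp);bis/=np.linalg.norm(bis)
    mid=a+d; k=.018/np.sin(half); m=mid/np.linalg.norm(f(mid)); P=o+m*k
    Q=o+mid*((.135-o[2])/mid[2]); pr.append(Q); print('centre by width',P,'at z135',Q)
g=pr[0]-pr[1];print('axle yaw',np.degrees(np.arctan2(-g[0],g[1])))
rows=np.where(b.any(1))[0];print('ends',onz(c,[(297,rows.min()-.5),(295,rows.max()+.5)],.145),rows.min(),rows.max())
r=[x for x in comps(c,'red',500)][0][3]
im=c['im'];v,u=np.where(r&(im[:,:,0]>200)) if False else np.where(r)
p=pts(c,np.c_[u,v]);k=(u>262)&(u<300);print('paddle pts z',np.percentile(p[k],[5,50,95],axis=0))
# cheek tops
vv,uu=np.mgrid[0:420,0:560];P=pts(c,np.c_[uu.ravel(),vv.ravel()]);ii=im.reshape(-1,3).astype(int)
for y0 in(.177,.2995):
    s=(abs(P[:,2]-.158)<.002)&(abs(P[:,1]-y0)<.015)&(abs(P[:,0]-.53)<.08)&(ii.max(1)-ii.min(1)<40)
    q=P[s];f=np.polyfit(q[:,0],q[:,1],1);print('cheek n',len(q),'y at .512',np.polyval(f,.512),'yaw',np.degrees(np.arctan(f[0])),q.min(0),q.max(0))
# cleat profile
w=load('w1')['im'][100:135,262:300].mean(0).astype(int);print(w[:,0].tolist())
w=load('w1')['im'][203:232,262:300].mean(0).astype(int);print(w[:,0].tolist())
E
```

```text
centre by width [0.5106 0.2613 0.1219] at z135 [0.5099 0.2637 0.135 ]
centre by width [0.5136 0.2055 0.1228] at z135 [0.5128 0.21   0.135 ]
axle yaw 3.1005256732011786
ends [[0.5086 0.2894 0.145 ]
 [0.5143 0.1854 0.145 ]] 139 263
paddle pts z [[0.4848 0.3047 0.1848]
 [0.4942 0.3149 0.2008]
 [0.5052 0.3247 0.2072]]
cheek n 1781 y at .512 0.17729950865318703 yaw 3.410870710736532 [0.465  0.1695 0.156 ] [0.6096 0.1875 0.1591]
cheek n 2391 y at .512 0.2991255556741738 yaw 3.4261824126066696 [0.4581 0.2918 0.156 ] [0.608  0.3092 0.1595]
[110, 111, 111, 112, 111, 111, 110, 107, 92, 100, 163, 185, 183, 182, 182, 182, 182, 182, 181, 182, 183, 183, 167, 106, 99, 104, 111, 112, 112, 112, 112, 112, 112, 112, 111, 111, 110, 110]
[74, 74, 74, 73, 73, 72, 72, 72, 72, 72, 83, 116, 126, 125, 124, 124, 124, 124, 124, 124, 125, 125, 113, 84, 80, 78, 80, 87, 92, 95, 94, 93, 93, 94, 94, 92, 91, 89]
```

Call:
play_rows:
  plan: "0.045 -0.038 0 0 -1;0.091 -0.076 0 0 -1;0.091 -0.076 0.03 0 -1;0.091 -0.076 0.06 0 -1;0.091 -0.076 0.09 0 -1;0.091 -0.076 0.128 0 -1;0.091 -0.076 0.128 0 -1;0.091 -0.076 0.128 0 -1"

```text
time: 3.37
position: [0.4317, 0.3081, 0.1983]
tcp_rot: [[-0.055, 0.998, -0.002], [0.998, 0.055, -0.001], [-0.001, -0.002, -1.0]]
force: [0.4, -0.3, 1.3]
width: 0.004
gripper_force: 0.0
```

Call:
play_rows:
  plan: "0 0.02 0 0 -1;0 0.03 0 0 -1;0 0.04 0 0 -1;0 0.05 0 0 -1;0 0.06 0 0 -1;0 0.07 0 0 -1;0 0.08 0 0 -1;0 0.09 0 0 -1"

```text
time: 4.03
position: [0.5043, 0.3144, 0.1985]
tcp_rot: [[-0.058, 0.998, 0.0], [0.998, 0.058, 0.0], [0.0, 0.0, -1.0]]
force: [-1.9, -0.7, 1.5]
width: 0.0
gripper_force: 1.0
```

```bash
python3 -c "
from m import *
to([.564,.318,.198],3.2)
c=cap('wrist','w3')
"
```

```text
pos [0.5043 0.3144 0.1985] yyaw 3.33 t 4.03 q [ 24.  23.   2.  70.  -0. 111.] F [-1.9 -0.7  1.5]
units [0.0001 0.0748 0.0007] roll 0.0007 rows 1.4 0.0
```

View pics/w3.png

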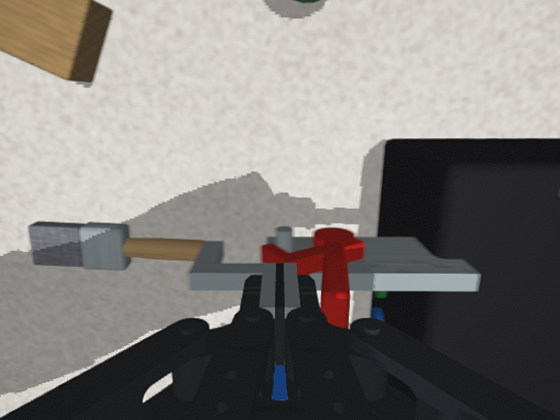

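The finger is behind the handle, the lever is nearly upright at (340,290), and the force is about 2 N. I'll keep pushing.

Call:
play_rows:
  plan: "0 0.012 0 0 -1;0 0.024 0 0 -1;0 0.036 0 0 -1;0 0.048 0 0 -1;0 0.058 0 0 -1;0 0.066 0 0 -1;0 0.073 0 0 -1;0 0.078 0 0 -1"

```text
time: 4.75
position: [0.5664, 0.318, 0.1983]
tcp_rot: [[-0.058, 0.998, -0.0], [0.998, 0.058, -0.0], [-0.0, -0.0, -1.0]]
force: [-2.3, 0.5, 0.6]
width: 0.001
gripper_force: 0.8
```

Call:
play_rows:
  plan: "0 0.002 0 0 -1;0 0.004 0 0 -1;0 0.006 0 0 -1;0 0.008 0 0 -1"

```text
time: 5.08
position: [0.5692, 0.3182, 0.1979]
tcp_rot: [[-0.059, 0.998, -0.006], [0.998, 0.059, -0.001], [-0.0, -0.006, -1.0]]
force: [-24.4, -1.8, 4.3]
width: -0.0
gripper_force: 10.6
```

Call:
play_rows:
  plan: "0 -0.02 0 0 -1;0 -0.05 0 0 -1;0 -0.05 -0.04 0 -1;0 -0.05 -0.08 0 0;-0.05 -0.065 -0.09 0 1;-0.096 -0.079 -0.09 0 1;-0.096 -0.079 -0.09 0 1;-0.096 -0.079 -0.09 0 1"

```text
time: 5.75
position: [0.5134, 0.2368, 0.2715]
tcp_rot: [[-0.056, 0.998, 0.002], [0.998, 0.056, 0.0], [0.0, 0.002, -1.0]]
force: [0.2, -0.4, 0.7]
width: 0.709
gripper_force: 0.0
```

```bash
python3 - <<'E'
from m import *
c=cap('wrist','w4')
to([.5114,.238,.133],3.25)
r=[x for x in comps(c,'red',200)]
for x in r:
    p=pts(c,np.argwhere(x[3])[:,::-1]);p=p[abs(p[:,2]-.19)<.04];print(x[0],x[1],p.min(0),p.max(0))
b=[x for x in comps(c,'blue',1500)]
for x in b: print(x[0],x[1],x[2],onz(c,cv2.boxPoints(x[2]),.14)[:,:2].tolist())
E
```

```text
pos [0.5136 0.2377 0.271 ] yyaw 3.27 t 5.80 q [ 17.  19.   8.  79.   0. 103.] F [-0.7  0.8  0.6]
units [ 0.0005 -0.003   0.1725] roll 0.0001 rows 3.3 0.0
[385.645   91.4577] 4158 [0.5208 0.3081 0.1573] [0.5942 0.3323 0.2048]
[274.7543 199.5426] 6284 ((274.5, 201.0), (138.0, 47.0), 90.0) [[0.49237211023265404, 0.2884758149729755], [0.5250259273300945, 0.2902631575733527], [0.5323556244037746, 0.18497380317795561], [0.495793787016454, 0.1830090930001642]]
```

View pics/w4.png

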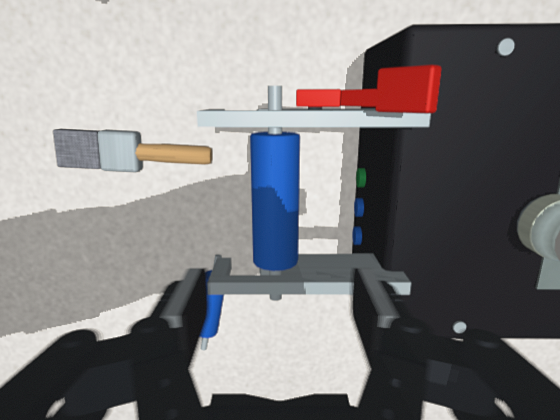

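The lever is fully open: its handle is at (410,90), leaning back over the box. The roller is still seated, barrel centre (275,200). I'll refine its position from this view.

```bash
python3 - <<'E'
from m import *
pr={}
for n in('w2','w4'):
    c=load(n);b=[x for x in comps(c,'blue',2000)][0][3];rr=np.where(b.sum(1)>20)[0];a,z=rr.min(),rr.max()
    e=[]
    for lo,hi in((a+10,a+45),(z-45,z-10)):
        x=np.array([(np.where(b[v])[0].min()+np.where(b[v])[0].max())/2 for v in range(lo,hi)]);e.append((x.mean(),(lo+hi-1)/2))
    pr[n]=e;q=onz(c,e,.135);g=q[0]-q[1]
    ends=onz(c,[(e[0][0],a-.5),(e[1][0],z+.5)],.148)
    print(n,'axis at y .238: x=',np.interp(.238,[q[1,1],q[0,1]],[q[1,0],q[0,0]]),'yaw',np.degrees(np.arctan2(-g[0],g[1])),'ends',ends[:,1])
# height from top + wrist: planes through camera containing the axis
def plane(c,e):
    o,r=rays(c,e);n=np.cross(r[0],r[1]);n/=np.linalg.norm(n);return n,n@o
T=load('top');bt=[x for x in comps(T,'blue') if abs(x[0][0]-214)<3][0]
bx=cv2.boxPoints(bt[2]);s=bx[np.argsort(bx[:,0])];et=[s[:2].mean(0),s[2:].mean(0)]
for n in('w2','w4'):
    n1,d1=plane(load(n),pr[n]);n2,d2=plane(T,et)
    print(n,'x,z at y=.238',np.linalg.solve(np.array([n1,n2])[:,[0,2]],np.array([d1-n1[1]*.238,d2-n2[1]*.238])))
E
```

```text
w2 axis at y .238: x= 0.5113370830101707 yaw 3.079239477258779 ends [0.289  0.1876]
w4 axis at y .238: x= 0.5114389866093925 yaw 3.242177030791728 ends [0.2897 0.1883]
w2 x,z at y=.238 [0.5115 0.1306]
w4 x,z at y=.238 [0.5114 0.1314]
```

Call:
play_rows:
  plan: "0.001 -0.003 0.03 0 1;0.001 -0.003 0.06 0 1;0.001 -0.003 0.09 0 1;0.001 -0.003 0.12 0 1;0.001 -0.003 0.15 0 1;0.001 -0.003 0.165 0 1;0.001 -0.003 0.174 0 1;0.001 -0.003 0.174 0 1"

```text
time: 6.47
position: [0.5106, 0.2392, 0.1299]
tcp_rot: [[-0.059, 0.998, -0.002], [0.998, 0.059, -0.001], [-0.0, -0.002, -1.0]]
force: [-0.5, -0.4, 0.4]
width: 1.001
gripper_force: 0.0
```

```bash
python3 -c "
from h import *
to([.5114,.2385,.132],3.2)"
```

```text
pos [0.5106 0.2392 0.1299] yyaw 3.38 t 6.47 q [ 17.  22. -10.  58.   0. 103.] F [-0.5 -0.4  0.4]
units [-0.001   0.0009 -0.0027] roll 0.0010 rows 0.1 0.0
```

Call:
play_rows:
  plan: "-0.001 0.001 -0.002 0.001 0;-0.001 0.001 -0.002 0.001 -1;-0.001 0.001 -0.002 0.001 -1;-0.001 0.001 -0.002 0.001 -1;-0.001 0.001 -0.002 0.001 -1;-0.001 0.001 -0.002 0.001 -1;-0.001 0.001 -0.002 0.001 -1;-0.001 0.001 -0.002 0.001 -1"
  squeeze: 50

```text
time: 7.13
position: [0.5105, 0.238, 0.1333]
tcp_rot: [[-0.055, 0.998, -0.002], [0.998, 0.055, 0.0], [0.0, -0.002, -1.0]]
force: [-10.0, -0.1, 7.5]
width: 0.403
gripper_force: 49.6
```

Call:
play_rows:
  plan: "0 -0.001 -0.001 0 -1;0 -0.001 -0.002 0 -1;0 -0.001 -0.003 0 -1;0 -0.001 -0.004 0 -1;0 -0.001 -0.0045 0 -1;0 -0.001 -0.0045 0 -1"

```text
time: 7.63
position: [0.5102, 0.2377, 0.1361]
tcp_rot: [[-0.055, 0.998, -0.002], [0.998, 0.055, -0.0], [-0.0, -0.002, -1.0]]
force: [-6.2, -0.0, -5.4]
width: 0.399
gripper_force: 50.4
```

Call:
play_rows:
  plan: "0 -0.001 0 0 -1;0 -0.002 0 0 -1;0 -0.003 0 0 -1;0 -0.004 0 0 -1;0 -0.004 0 0 -1"

```text
time: 8.05
position: [0.5081, 0.2378, 0.1367]
tcp_rot: [[-0.055, 0.998, 0.001], [0.998, 0.055, 0.0], [0.0, 0.001, -1.0]]
force: [0.3, 0.2, -3.3]
width: 0.403
gripper_force: 50.6
```

Call:
play_rows:
  plan: "0 -0.004 0 0 -1;0 -0.008 0 0 -1;0 -0.012 0 0 -1;0 -0.016 0 0 -1;0 -0.02 0 0 -1;0 -0.024 0 0 -1;0 -0.028 0 0 -1;0 -0.028 0 0 -1"

```text
time: 8.72
position: [0.4849, 0.2365, 0.1365]
tcp_rot: [[-0.055, 0.998, -0.0], [0.998, 0.055, -0.0], [-0.0, -0.0, -1.0]]
force: [0.3, -0.4, -1.8]
width: 0.406
gripper_force: 50.6
```

```bash
python3 - <<'E'
from m import *
to([.5114-.026*.998,.2385-.026*.056,.09],3.2)
c=cap('wrist','w5')
E
```

```text
pos [0.4849 0.2365 0.1365] yyaw 3.16 t 8.72 q [ 17.  19. -13.  58.   0. 104.] F [ 0.3 -0.4 -1.8]
units [0.0007 0.0008 0.0582] roll -0.0002 rows 1.1 0.0
```

View pics/w5.png

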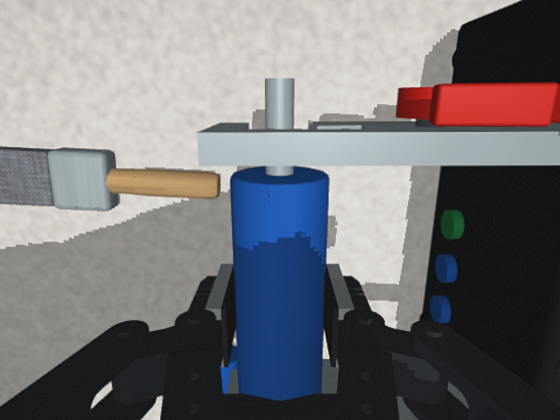

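The roller is held square, clear of the ledge, with its axle in the downward leg at (280,105). Lowering it.

Call:
play_rows:
  plan: "0 0 0.006 0 -1;0 0 0.014 0 -1;0 0 0.022 0 -1;0 0 0.03 0 -1;0 0 0.038 0 -1;0 0 0.046 0 -1;0 0 0.056 0 -1;0 0 0.056 0 -1"

```text
time: 9.43
position: [0.4848, 0.2362, 0.09]
tcp_rot: [[-0.055, 0.998, -0.002], [0.998, 0.055, -0.001], [-0.001, -0.002, -1.0]]
force: [-0.0, 0.6, -2.4]
width: 0.402
gripper_force: 50.6
```

Call:
play_rows:
  plan: "0 -0.015 0 0 -1;0 -0.035 0 0 -1;0 -0.06 0 0 -1;0 -0.09 0 0 -1;0 -0.12 0 0 -1;0 -0.145 0 0 -1;0 -0.16 0 0 -1;0 -0.16 -0.02 0 -1"

```text
time: 10.1
position: [0.3543, 0.2287, 0.1062]
tcp_rot: [[-0.056, 0.998, -0.004], [0.998, 0.056, -0.002], [-0.001, -0.004, -1.0]]
force: [0.2, -1.4, -4.2]
width: 0.397
gripper_force: 50.9
```

```bash
python3 - <<'E'
from m import *
c=load('w1')
# cleat tops: uphill top edge col ~284.5 , downhill ~272 ; rows from masks
for (r0,r1) in((96,138),(199,237)):
    print(onz(c,[(272,(r0+r1)/2),(284.7,(r0+r1)/2)],.0575))
to([.38,-.2,.22],7.1)
E
```

```text
[[ 0.5173 -0.1648  0.0575]
 [ 0.5289 -0.1634  0.0575]]
[[ 0.5284 -0.2622  0.0575]
 [ 0.541  -0.2606  0.0575]]
pos [0.3543 0.2287 0.1062] yyaw 3.19 t 10.10 q [ 22.  11. -31.  48.   0. 109.] F [ 0.2 -1.4 -4.2]
units [-0.537   0.0016 -0.1416] roll -0.0217 rows 10.7 0.5
```

Call:
play_rows:
  plan: "0 0 -0.04 0 -1;-0.03 0.01 -0.08 0 -1;-0.07 0.025 -0.11 0 -1;-0.11 0.04 -0.118 -0.005 -1;-0.155 0.058 -0.118 -0.01 -1;-0.2 0.076 -0.118 -0.015 -1;-0.245 0.094 -0.118 -0.022 -1;-0.285 0.109 -0.118 -0.022 -1"

```text
time: 10.77
position: [0.4585, 0.0041, 0.2024]
tcp_rot: [[-0.125, 0.992, 0.001], [0.992, 0.125, -0.0], [-0.001, 0.001, -1.0]]
force: [1.1, 0.6, -2.8]
width: 0.398
gripper_force: 51.2
```

```bash
python3 - <<'E'
from m import *
to([.552,-.211,.16],7.1)
E
```

```text
pos [0.4585 0.0041 0.2024] yyaw 7.16 t 10.77 q [-10.   9. -16.  64.  -0.  73.] F [ 1.1  0.6 -2.8]
units [-0.2814  0.0823  0.0533] roll 0.0003 rows 5.7 0.0
```

Call:
play_rows:
  plan: "-0.045 0.013 0.005 0 -1;-0.09 0.026 0.015 0 -1;-0.135 0.039 0.025 0 -1;-0.18 0.053 0.035 0 -1;-0.22 0.065 0.045 0 -1;-0.255 0.075 0.053 0 -1;-0.281 0.082 0.053 0 -1;-0.281 0.082 0.053 0 -1"

```text
time: 11.43
position: [0.5517, -0.2123, 0.1587]
tcp_rot: [[-0.121, 0.993, 0.0], [0.993, 0.121, -0.001], [-0.001, 0.0, -1.0]]
force: [-0.7, 0.1, -3.4]
width: 0.404
gripper_force: 51.0
```

```bash
python3 - <<'E'
from m import *
to([.5525,-.211,.075],7.1)
c=cap('wrist','w6')
for ce,a,r,m in comps(c,'yel',60): print(ce,a,r,onz(c,cv2.boxPoints(r),.058)[:,:2].tolist())
for ce,a,r,m in comps(c,'blue',800):print('blue',ce,a,r)
E
```

```text
pos [ 0.5517 -0.2123  0.1587] yyaw 6.95 t 11.43 q [-29.  23.  -3.  64.  -0.  54.] F [-0.7  0.1 -3.4]
units [0.0016 0.0012 0.1046] roll -0.0008 rows 2.0 0.0
[242.8659 136.6572] 1514 ((243.152587890625, 137.64108276367188), (64.26432037353516, 24.27545928955078), 87.75425720214844) [[0.514967972991223, -0.14559016021431], [0.5294139016570697, -0.14328123549773228], [0.5348817203877936, -0.18195554457446445], [0.5196820060843146, -0.18440661642477732]]
blue [279.2346 279.8469] 20446 ((279.0, 283.0), (234.0, 98.0), 90.0)
```

View pics/w6.png

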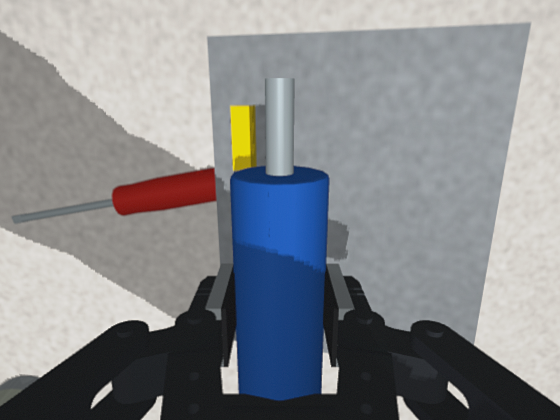

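The left cleat is at (243,137) beside the axle, with the barrel parallel to it. I'll check centring from the axle end at (279,78) and the cleat end at row 105.

```bash
python3 - <<'E'
from m import *
c=load('w6');s=np.radians(7.1);v=np.array([-np.sin(s),np.cos(s),0]);u=np.array([np.cos(s),np.sin(s),0])
im=c['im'].astype(int)
col=im[60:200,279,:].sum(1);print('axle top row edge',60+np.argmax(np.diff(col)!=0), [int(x) for x in col[10:26]])
tip=onz(c,[(279.5,78)],.163)[0];ax=tip-v*.082
y=[x for x in comps(c,'yel',60)][0];rows=np.where(y[3].any(1))[0]
ce=onz(c,[(241,rows.min()-.5)],.058)[0]
# uphill top edge (bright->dark step)
print('row profile',im[125,225:262,0].tolist())
print('axle-derived centre',tip,'->',ax,'v',ax@v,'cleat centre v',ce@v-.069, 'tcp v',np.array([.5517,-.2123,0])@v)
w=load('w1');
for q in([(278,95.5)],[(278,237.5)]): print('w1 end v',onz(w,q,.058)[0]@v)
print('board rect centre v',np.array([.5965,-.2062,0])@v)
E
```

```text
axle top row edge 60 [442, 444, 443, 446, 449, 451, 447, 453, 611, 637, 629, 629, 627, 629, 628, 630]
row profile [147, 146, 146, 142, 139, 166, 226, 231, 229, 228, 228, 228, 228, 228, 228, 228, 228, 228, 228, 228, 228, 229, 229, 229, 205, 134, 131, 135, 130, 108, 105, 98, 99, 100, 98, 100, 99]
axle-derived centre [ 0.5433 -0.1309  0.163 ] -> [ 0.5534 -0.2123  0.163 ] v -0.2790278450608155 cleat centre v -0.27684958237453827 tcp v -0.2788630051308191
w1 end v -0.20864555876673313
w1 end v -0.3461442372385224
board rect centre v -0.27834712646769166
```

```bash
python3 - <<'E'
from m import *
c=load('w6');s=np.radians(7.1);u=np.array([np.cos(s),np.sin(s),0])
e=onz(c,[(249.3,125)],.0587)[0];a=onz(c,[(279.3,100)],.161)[0];f=onz(c,[(230.5,125)],.0562)[0]
print('edge u',e@u,'downhill',f@u,'axle u',a@u,'tcp u',np.array([.5517,-.2123,0])@u)
P=pts(c,[(279,100),(243,137),(400,150)]);print(P)
w=load('w1');print([onz(w,[(284.7,r)],.0587)[0]@u for r in(117,218)])
E
```

```text
edge u 0.5045264255226783 downhill 0.49275187677516535 axle u 0.5228381499777685 tcp u 0.5212289366194175
[[ 0.5439 -0.1377  0.164 ]
 [ 0.5244 -0.1631  0.0566]
 [ 0.6208 -0.1588  0.0626]]
[np.float64(0.5046475265102731), np.float64(0.5046521087077772)]
```

Call:
play_rows:
  plan: "0.002 0.001 0.02 0 -1;0.002 0.001 0.045 0 -1;0.002 0.001 0.07 0 -1;0.002 0.001 0.085 0 -1;0.002 0.001 0.097 0 -1;0.002 0.001 0.105 0 -1;0.002 0.001 0.109 0 -1;0.002 0.001 0.109 0 -1"

```text
time: 12.15
position: [0.5508, -0.2065, 0.0724]
tcp_rot: [[-0.124, 0.992, -0.0], [0.992, 0.124, 0.0], [0.0, -0.0, -1.0]]
force: [-0.7, 0.7, -2.2]
width: 0.402
gripper_force: 51.1
```

Call:
play_rows:
  plan: "0 0 0.001 0 -1;0 0 0.002 0 -1;0 0 0.003 0 -1;0 0 0.004 0 -1;0 0 0.005 0 -1;0 0 0.005 0 -1"

```text
time: 12.65
position: [0.5509, -0.2067, 0.0684]
tcp_rot: [[-0.124, 0.992, 0.0], [0.992, 0.124, 0.0], [0.0, 0.0, -1.0]]
force: [0.1, 0.5, -3.0]
width: 0.401
gripper_force: 51.1
```

```bash
python3 - <<'E'
from m import *
c=cap('wrist','w7');s=np.radians(7.1);v=np.array([-np.sin(s),np.cos(s),0]);u=np.array([np.cos(s),np.sin(s),0])
to([.5525,-.211,.064],7.1)
p=np.array(ctrl.observe()['position']);print('tcp u v',p@u,p@v)
im=c['im'].astype(int)
y=[x for x in comps(c,'yel',60)]
for k in y: print(k[0],k[1],k[2],np.ptp(np.where(k[3].any(1))[0]),np.where(k[3].any(1))[0].min())
print(np.array([im[r,270:290].mean() for r in range(40,130)]).astype(int).tolist())
r0=int(y[0][0][1]);x=int(y[0][0][0]);print(r0,x-25,im[r0,x-25:x+30,0].tolist())
E
```

```text
pos [ 0.5508 -0.2067  0.0685] yyaw 7.11 t 12.70 q [-28.  27. -12.  51.  -0.  54.] F [ 0.4 -0.4 -3.1]
units [-0.0056  0.0014  0.0056] roll 0.0001 rows 0.2 0.0
tcp u v 0.5210736439023871 -0.2731738673351461
[220.9847 169.7494] 3128 ((223.774658203125, 176.415771484375), (101.63402557373047, 40.08363342285156), 87.87889862060547) 101 126
[230.3569 372.9916] 594 ((229.0, 363.5), (59.0, 16.0), 90.0) 59 334
[154, 154, 154, 155, 155, 156, 156, 156, 155, 154, 154, 153, 152, 151, 151, 150, 149, 148, 148, 149, 149, 149, 149, 150, 150, 150, 151, 151, 151, 152, 152, 152, 153, 153, 153, 154, 153, 154, 178, 183, 182, 182, 182, 181, 182, 181, 182, 182, 182, 181, 181, 181, 181, 181, 181, 181, 181, 181, 181, 181, 181, 181, 181, 181, 181, 181, 181, 181, 180, 180, 180, 180, 180, 180, 180, 180, 180, 180, 180, 180, 180, 179, 180, 180, 179, 179, 179, 179, 179, 179]
169 195 [148, 148, 149, 149, 148, 149, 149, 147, 148, 184, 238, 235, 233, 232, 233, 233, 232, 233, 233, 232, 232, 232, 232, 232, 232, 232, 232, 233, 233, 233, 232, 233, 232, 233, 232, 233, 234, 235, 214, 137, 108, 110, 113, 114, 110, 96, 92, 80, 53, 44, 29, 26, 20, 16, 15]
```

```bash
python3 - <<'E'
from m import *
c=load('w7');s=np.radians(7.1);v=np.array([-np.sin(s),np.cos(s),0]);u=np.array([np.cos(s),np.sin(s),0])
print('axle-derived v',onz(c,[(279,78)],.072)[0]@v-.082)
print('left cleat ends v',onz(c,[(220,125.5)],.058)[0]@v-.069,onz(c,[(215,227)],.058)[0]@v-.029,'right',onz(c,[(225,333.5)],.058)[0]@v+.029)
print('edge u',onz(c,[(233.4,169)],.0587)[0]@u,'axle u',[onz(c,[(279.3,r)],.071)[0]@u for r in (90,120)])
print(c['im'][300:345:3,228].tolist())
E
```

```text
axle-derived v -0.27330870612624897
left cleat ends v -0.27644219666162173 -0.2768661982520518 right -0.26929615542463253
edge u 0.5046643082607708 axle u [np.float64(0.5224744758531921), np.float64(0.5224630780642864)]
[[25, 25, 25], [23, 23, 25], [23, 25, 24], [25, 26, 26], [23, 23, 24], [24, 22, 24], [25, 22, 23], [23, 22, 25], [26, 25, 26], [24, 21, 24], [22, 20, 24], [30, 27, 29], [24, 23, 26], [25, 25, 24], [22, 22, 23]]
```

Call:
play_rows:
  plan: "-0.0043 0 0 0 -1;-0.0043 0 0.001 0 -1;-0.0043 0 0.002 0 -1;-0.0043 0 0.003 0 -1;-0.0043 0 0.003 0 -1;-0.0043 0 0.003 0 -1"

```text
time: 13.2
position: [0.5512, -0.21, 0.066]
tcp_rot: [[-0.124, 0.992, -0.0], [0.992, 0.124, 0.0], [0.0, -0.0, -1.0]]
force: [-0.1, -0.1, -1.5]
width: 0.401
gripper_force: 51.1
```

```bash
python3 - <<'E'
from m import *
c=cap('wrist','w8');s=np.radians(7.1);v=np.array([-np.sin(s),np.cos(s),0]);u=np.array([np.cos(s),np.sin(s),0])
o=ctrl.observe();p=np.array(o['position']);print(p,p@u,p@v,o['force'])
g=c['im'][40:130,270:290].astype(int).mean((1,2));r=40+np.argmax(np.diff(g))+.5
k=[x for x in comps(c,'yel',500)][0];q=np.where(k[3].sum(1)>8)[0].min()-.5
print(r,q,'axle v',onz(c,[(279,r)],.070)[0]@v-.082,'cleat v',onz(c,[(220,q)],.058)[0]@v-.069)
E
```

```text
[ 0.5513 -0.21    0.0661] 0.5210782167927394 -0.2765755027348571 [-0.6468  0.5031 -2.5572]
77.5 117.5 axle v -0.27655300792683385 cleat v -0.2767833199531239
```

Centred to within 0.3 mm. Easing down to contact.

Call:
play_rows:
  plan: "0 0 0.0006 0 -1;0 0 0.0012 0 -1;0 0 0.0018 0 -1;0 0 0.0018 0 -1"

```text
time: 13.58
position: [0.5514, -0.2101, 0.0652]
tcp_rot: [[-0.124, 0.992, 0.001], [0.992, 0.124, -0.0], [-0.0, 0.0, -1.0]]
force: [-3.0, 1.9, 7.3]
width: 0.404
gripper_force: 52.2
```

Call:
play_rows:
  plan: "0 -0.0005 0 0 -1;0 -0.001 0.0001 0 -1;0 -0.0015 0.0003 0 -1;0 -0.0015 0.0003 0 -1"

```text
time: 13.92
position: [0.5511, -0.2102, 0.0652]
tcp_rot: [[-0.124, 0.992, 0.002], [0.992, 0.124, -0.0], [-0.0, 0.002, -1.0]]
force: [3.3, 2.8, 6.4]
width: 0.399
gripper_force: 52.0
```

Call:
play_rows:
  plan: "0 -0.0005 0.0001 0 -1;0 -0.001 0.0002 0 -1;0 -0.001 0.0002 0 -1"

```text
time: 14.17
position: [0.5504, -0.2105, 0.065]
tcp_rot: [[-0.124, 0.992, 0.003], [0.992, 0.124, -0.0], [-0.001, 0.003, -1.0]]
force: [3.6, 1.2, 5.4]
width: 0.401
gripper_force: 51.9
```

Call:
play_rows:
  plan: "0 -0.0005 0.0001 0 -1;0 -0.001 0.0002 0 -1;0 -0.001 0.0002 0 -1"

```text
time: 14.42
position: [0.5496, -0.2107, 0.0649]
tcp_rot: [[-0.124, 0.992, 0.003], [0.992, 0.124, -0.001], [-0.001, 0.003, -1.0]]
force: [2.9, 1.9, 4.8]
width: 0.404
gripper_force: 51.9
```

Call:
play_rows:
  plan: "0 -0.0005 0.0001 0 -1;0 -0.001 0.0002 0 -1;0 -0.0015 0.0003 0 -1;0 -0.0015 0.0003 0 -1"

```text
time: 14.75
position: [0.5494, -0.2108, 0.0649]
tcp_rot: [[-0.124, 0.992, 0.005], [0.992, 0.124, -0.0], [-0.001, 0.005, -1.0]]
force: [9.1, 4.0, 4.1]
width: 0.4
gripper_force: 51.7
```

Call:
play_rows:
  plan: "0 0.0008 0 0 -1;0 0.0008 0 0 -0.15;0 0.0008 0 0 -0.05;0 0.0008 0 0 0.05;0 0.0008 -0.001 0 0.15;0 0.0008 -0.002 0 0.2;0 0.0008 -0.002 0 0.2"
  squeeze: 20

```text
time: 15.33
position: [0.5478, -0.2105, 0.0655]
tcp_rot: [[-0.124, 0.992, -0.0], [0.992, 0.124, 0.0], [0.0, -0.0, -1.0]]
force: [-0.4, 0.3, 0.2]
width: 0.596
gripper_force: 0.0
```

```bash
python3 - <<'E'
from m import *
c=cap('wrist','w9');print(ctrl.observe()['force'])
E
```

```text
[-0.075  -0.8219  0.2775]
```

View pics/w9.png

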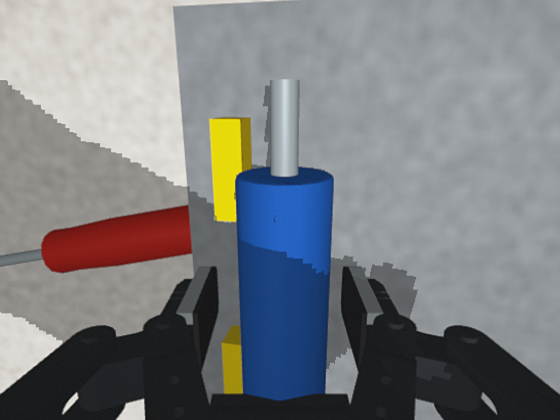

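The roller is released and lies against the cleats. The pads at (210,330) and (345,330) are clear on both sides, so I'll lift straight up.

Call:
play_rows:
  plan: "0 0.002 -0.004 0 0.25;0 0.002 -0.012 0 0.3;0 0.002 -0.025 0 0.3;0 0.002 -0.05 0 0.3;0 0.002 -0.085 0 0.3;0 0.002 -0.125 0 0.3;0 0.002 -0.16 0 0.3;0 0.002 -0.16 0 0.3"

```text
time: 16.05
position: [0.5513, -0.2112, 0.1993]
tcp_rot: [[-0.124, 0.992, 0.007], [0.992, 0.124, -0.004], [-0.005, 0.006, -1.0]]
force: [0.4, -0.3, 0.7]
width: 0.651
gripper_force: 0.0
```

```bash
python3 - <<'E'
from m import *
c=cap('wrist','w10');t=cap('scene','s2');s=np.radians(7.1);v=np.array([-np.sin(s),np.cos(s),0]);u=np.array([np.cos(s),np.sin(s),0])
for k in('blue','yel'):
  for x in comps(c,k,100):
    b=cv2.boxPoints(x[2]);q=onz(c,b,.075 if k=='blue' else .058);print(k,x[0],x[1],x[2],'u',(q@u).round(4),'v',(q@v).round(4))
g=c['im'][30:,int(x[0][0]) if 0 else 0]
a=c['im'];bsc=cv2.resize(t['im'][100:320,170:430],(420,355),interpolation=2)
w=cv2.resize(a,(380,285));h=355
cv2.imwrite('pics/fin.png',np.hstack([bsc,np.pad(w,((0,70),(0,0),(0,0)))])[:,:,::-1])
E
```

```text
blue [276.052  200.6213] 6443 ((276.0, 202.5), (139.0, 48.0), 90.0) u [0.5046 0.5371 0.5387 0.5023] v [-0.2256 -0.2256 -0.3295 -0.3293]
yel [246.1361 129.9341] 926 ((247.8138885498047, 133.34744262695312), (55.51560974121094, 20.5435733795166), 87.70938873291016) u [0.493  0.5075 0.5084 0.4932] v [-0.2085 -0.2079 -0.2472 -0.2478]
yel [248.2612 257.9567] 578 ((248.88922119140625, 257.00616455078125), (46.70575714111328, 14.200325012207031), 86.8201675415039) u [0.4927 0.5038 0.5051 0.4936] v [-0.305  -0.3044 -0.3449 -0.3456]
```

View pics/fin.png

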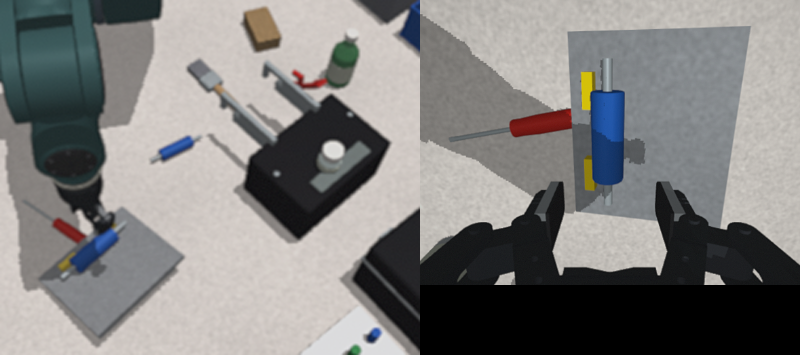

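The lever stands open. The roller lies on the ramp against both cleats, centred to within about 1 mm and at the expected rest line, and the other things have not moved.

```bash
python3 -c "
from station import ctrl
print(ctrl.finish_job())"
```

```text
the job is handed in; nothing more can be done
None
```

The job is handed in: the red cam lever is open at its stop, and the blue roller lies on the ramp against both cleats, centred to about 1 mm by the last wrist view. The robot is clear, and it took about 16 s.

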